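# Clamp a turning tool with a torque-limited cam handle

### The arm

A 6-joint arm with a two-finger parallel gripper is mounted at the origin on a cart in front of the work surface, level with it; the furniture and walls round the work are solid. World frame = base frame: x ahead of the robot, y to its left, z up, the work surface at z = 0. Lengths are in mm, angles in rad, forces in N, time in s.
With the tool pointing down it reaches from about 250 to 725 mm from the base axis. Payload 9.7 kg.
Tool frame: the origin (TCP) lies at the very end of the fingers, on their centre line; the grasp point (between the pads) lies 19 mm behind it (manip.grasp_offset is the distance from the TCP to the grasp point, in mm); z points along the fingers, y is the line along which they close (so a half turn about z gives the same grasp; the last joint's range is limited). The gripper opens to 85 mm and grips with 20 to 120 N. Pads are 22 mm wide; open, the fingers measure 114 mm over their backs; the gripper's body (76 mm by 85 mm) begins 54 mm behind the grasp point. The pads swing forward as they close: fully open they stand 13 mm farther back than shut.
Start: joints at [1.219, 0.087, 0.176, 1.66, 0, 1.571], TCP at [189.521, 516.313, 231.284] pointing down, gripper open.
Joint ranges: [-3.13, 3.13], [-0.85, 1.81], [-1.15, 1.24], [-2.2, 2.28], [-1.44, 1.52], [-3.14, 3.14]. Speed limits (rad/s): [2.22, 2.22, 2.57, 3.14, 3.14, 3.14].

### API

Orientations are given as a unit quaternion [x, y, z, w].
In Python, from rig import manip gives the robot as it stands. The module is installed in compiled form; this text tells all that it offers.
- The arm moves only by the shell command python3 -m handwheel 'ROWS'. ROWS is JSON, a list of rows, each a list of 3 entries, a list of its own where there are three numbers: the shift along the tool's x, y, z in m, then the turn, a rotation vector about the tool's x, y, z in degrees, then the opening, from 0 (shut) to 1 (fully open). A call has 1 to 10 rows; each row shifts and turns the commanded pose from where the row before left it, along the tool's axes as they then stand; what a row does not reach is not made up. A row lasts 1/8 s, in which the tool goes at most 62.5 mm and 10.7 degrees, less where a joint would pass 70% of its speed; a pose out of reach is approached as far as the arm can. A call with a gripper value outside its range is refused whole. The fingers move at their own pace and stop on an object; the grip force is fixed at half the most. Time passes only in rows, so rows that do not move let the fingers close. It gives the time, the measured TCP pose, the force, the opening and the grip force at its end, in the units of the state.
- manip.read_state(): the state, without advancing time (a new reading comes with each control period).
- manip.capture(name): name is "scene" or "top" or "wrist"; returns a dict with "pixels" (480x640x3 uint8, blue, green, red), "intrinsics" (3x3 intrinsics, pixels), "view" (4x4, takes a point from world to camera coordinates). Camera axes: x right, y down, z forward; pixel columns grow to the right and rows downward; lengths in mm; the calibration is good to about 2 mm. A picture is of the moment at which its call begins. There is no depth.
- manip.hand_in(): hands the job in; it is judged then, once.
The state is a dict: "clock": time; "joint_pos": joint angles; "qd": joint speeds; "joint_torque": joint torques, N m; "tcp_pos": TCP position; "tcp_rot": TCP orientation; "force": force on the tool from outside, world axes, zero at the start; "moment": the same for the moment, N m; "grip_width": finger opening in mm; "finger_force": force on a finger pad.
Only numpy, scipy, OpenCV 4.12 (cv2) and the standard library are available. Lean on these libraries where they do the work, as an engineer would, in place of code of your own. Each camera call takes 0.05 s, during which the arm holds its last target. There are 200 camera calls.

### The job

Slide the turning tool forward off the raised loading rest, over the small step and along the clamping bed until its shank end is fully home against the end stop, keeping it low and level rather than lifting it out. Then clamp it by turning the black torque-limited handle clockwise until the handle slips on its shaft, stop turning at once, and let go. Leave the oil vial, the chuck key and the loose collet as they are.

Things in the scene. Friction and masses are not known exactly. Their poses are not given: they have to be found in the camera images.
- fixture: Clamping fixture on the bench, dark steel base plate 232 x 112 x 8 mm. Origin at bench height under the channel's centre line; x axis = slide direction (loading rest to end stop), y left of it, z up. In this frame, mm: aluminium loading rest x -125..-46, y -30..30, top z 18; 6 gap; steel clamping bed x -40..85, y -13..13, top z 15 (3 lower than the rest). Handle and cam shaft: x 58, y -30.5.
- stop_face (a point): Middle of the end stop's face, at x 85, y 0, z 25 mm in the fixture's frame (axes as the fixture's). The stop is 36 mm wide, its top at z 34 mm above the bench. Left of the bed is a low steel fence: fixture x 20..85 mm, face at y 10, top z 23.
- turning_tool: Loose black steel turning tool, 123 mm long, about 0.33 kg, at first on the loading rest. Origin under its middle, on its underside; y axis along the tool to the plain shank end, which goes first to the stop; z up. Shank x -9..11, y -34..61, z 0..20 mm; head with gold insert x -12..12, y -61..-33, z 0..24. Home: its origin is at x 24, y 1, z 15 in the fixture's frame, its y along fixture x.
- cam: Cam right of the bed (disc radius 16 mm, 7 mm off its shaft, 17..27 mm above the bench) with a collar on top. Origin on the shaft at bench height; x axis along fixture x when fully open, turning clockwise from above. Starts at 0.2 to 0.8 rad (channel 27..23 mm wide); turns easily (0.06 N m) to about 1.3 rad, where it clamps the shank against the fence and stays. With no tool it runs on to 2.2.
- handle (a joint): Slip of the handle on the cam shaft, rad, clockwise from above positive, starts at 0. The handle carries the cam round until the cam is tight; then, at a steady 0.3 N m, it slips and this angle grows. Good between 0.05 (clearly slipped) and 0.6 (turned on too far). It cannot go below 0: turning back opens the cam. Seen: a small nib on the collar and one on the handle's hub, in line until it slips.
- handle_grip (a point): Middle of the grip bar of the black T-handle, on its vertical turning axis, 53 mm above the bench. The bar is 56 mm long (along this frame's x axis), 12 mm wide (y) and 20 mm tall (10 above and below this point); beneath it is a round hub of radius 14 mm. The frame turns with the handle.
- oil_vial: Green oil vial standing upright beside the fixture, diameter 25, height 67 mm; bystander. Origin under its middle.
- chuck_key: Small T-handled chuck key standing beside the fixture, 68 x 21 x 46 mm; bystander. Origin under its middle.
- loose_collet: Brass-coloured spring collet lying beyond the end stop, 54 x 20 x 20 mm, bystander. Origin under its middle.

How it is judged:
By the outcome, as a careful person would: the job done as asked, in the order asked, and still so for the second after the job is handed in, with the robot touching nothing.
It also fails if it takes over 54 s, if anything falls off the work surface, if the arm or the gripper's body presses on something with over 40 N, if the wrist force passes 120 N, or if a joint passes its speed limit or range.

## Working session

There is one attempt and no reset: what is moved stays moved. The work goes in short steps, Python scripts to look and compute and a shell command to move; the robot and the scene stay as the last step left them, time stands still between calls to the robot, and variables do not carry over. Pictures are saved under pics/ and viewed, at most 10 in all, crops included, and the job is handed in when it is done.

```bash
mkdir -p pics
python3 - <<'E'
from rig import manip
import cv2,numpy as np
for n in("scene","top"):
    c=manip.capture(n);cv2.imwrite(f"pics/{n}0.png",c["pixels"]);print(n,np.round(c["intrinsics"],1).tolist(),np.round(c["view"],3).tolist())
s=manip.read_state();print(s)
E
```

```text
scene [[566.9, 0.0, 321.1], [0.0, 566.9, 232.1], [0.0, 0.0, 1.0]] [[0.81, -0.586, 0.026, -196.59], [-0.26, -0.397, -0.88, 332.152], [0.526, 0.706, -0.474, 313.686], [0.0, 0.0, 0.0, 1.0]]
top [[527.1, 0.0, 314.4], [0.0, 527.1, 240.9], [0.0, 0.0, 1.0]] [[0.02, -1.0, -0.007, 376.053], [-0.983, -0.019, -0.182, 522.434], [0.182, 0.01, -0.983, 805.137], [0.0, 0.0, 0.0, 1.0]]
{'clock': 0.1, 'joint_pos': array([ 1.21900016e+00,  8.74137917e-02,  1.75250828e-01,  1.65978130e+00,
       -1.10787316e-06,  1.57081404e+00]), 'qd': array([-1.76620015e-03, -1.74049229e-03,  1.78780115e-03, -2.39294464e-05,
        7.36997374e-04,  7.59662505e-04]), 'joint_torque': array([-7.00244000e-04, -5.21561158e+01,  4.65654159e+01,  1.59457832e-02,
       -3.40815120e-05,  1.84518393e-05]), 'tcp_pos': array([189.45840044, 516.14263161, 230.66838333]), 'tcp_rot': array([ 1.75001123e-01,  9.84568066e-01, -5.65208100e-04, -9.98894362e-05]), 'force': array([ 0.05117742, -0.18741316,  0.32353281]), 'moment': array([-0.00106166,  0.06264374,  0.03216066]), 'finger_force': 0.0, 'grip_width': 84.93983073341954}
```

View pics/top0.png

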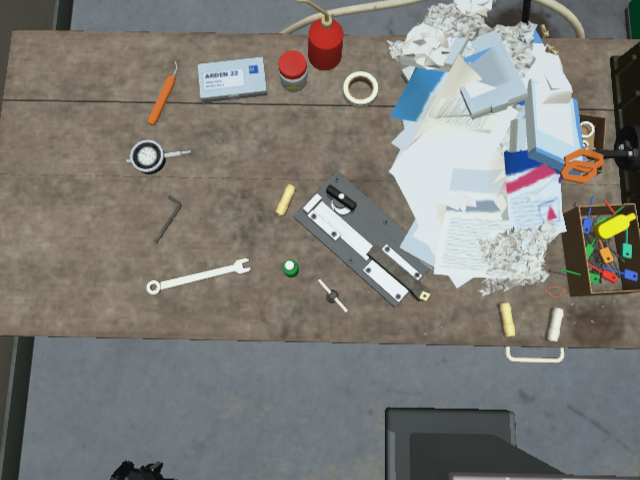

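View pics/scene0.png

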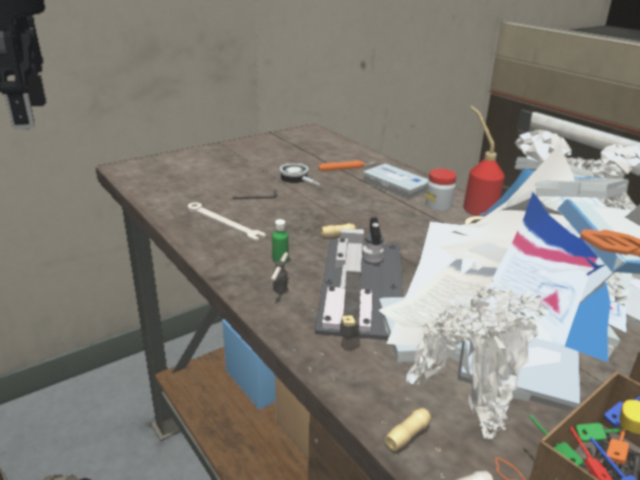

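Run:
```python
import cv2
a=cv2.imread("pics/top0.png")[160:320,260:460]
cv2.imwrite("pics/crop1.png",cv2.resize(a,None,fx=3.75,fy=3.75,interpolation=cv2.INTER_CUBIC))
```

```text
(no output)
```

View pics/crop1.png

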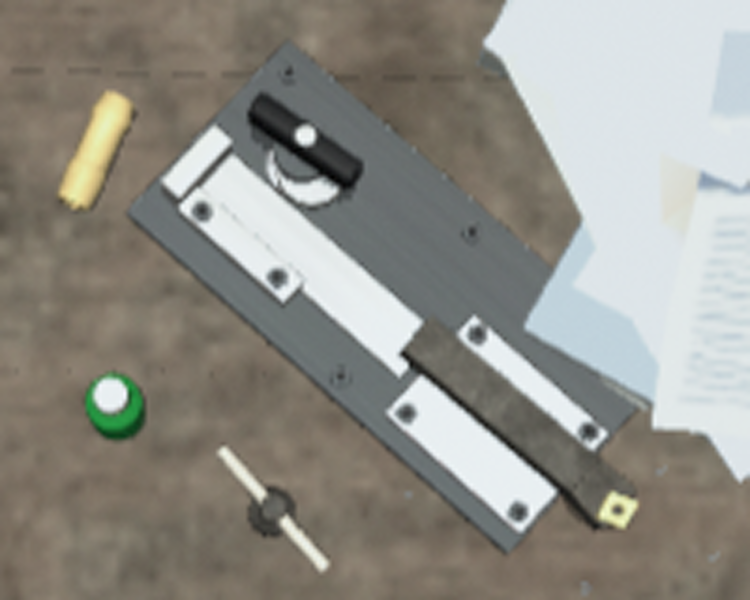

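Top view: the fixture runs from the rest (≈(415,295)) to the stop (≈(310,200)). The tool insert is at (425,296), the shank end at (371,252) and the handle axis at (341,196). The vial, key and collet are to the left and beyond.

```bash
cat > h.py <<'E'
import numpy as np,cv2
from rig import manip
from scipy.spatial.transform import Rotation as R
from scipy.optimize import least_squares
def cast(c,uv,z):
    K,V=np.array(c["intrinsics"]),np.array(c["view"]);Rm,t=V[:3,:3],V[:3,3]
    o=-Rm.T@t;d=Rm.T@np.linalg.solve(K,[uv[0],uv[1],1.]);return o+d*(z-o[2])/d[2]
def proj(c,p):
    q=np.array(c["view"])@[*p,1.];u=np.array(c["intrinsics"])@q[:3];return u[:2]/u[2]
def fit(F,W):  # 2D rigid: W = Rz(yaw) F + t
    F,W=np.array(F,float),np.array(W,float);f,w=F-F.mean(0),W-W.mean(0)
    yaw=np.arctan2((f[:,0]*w[:,1]-f[:,1]*w[:,0]).sum(),(f*w).sum())
    c,s=np.cos(yaw),np.sin(yaw);M=np.array([[c,-s],[s,c]]);t=W.mean(0)-M@F.mean(0)
    return yaw,t,np.round(F@M.T+t-W,1)
def delta(pos,yaw):
    """rows needed to reach TCP pos, pointing down, tool y axis (closing) along world heading yaw (mod pi)"""
    s=manip.read_state();Rt=R.from_quat(s["tcp_rot"]).as_matrix();best=None
    for k in(0,np.pi):
        y=np.array([np.cos(yaw+k),np.sin(yaw+k),0]);z=np.array([0,0,-1.]);x=np.cross(y,z)
        rv=R.from_matrix(Rt.T@np.stack([x,y,z],1)).as_rotvec(degrees=True)
        if best is None or np.linalg.norm(rv)<np.linalg.norm(best):best=rv
    print("tcp",np.round(s["tcp_pos"],1),"shift mm(tool)",np.round(Rt.T@(np.array(pos)-s["tcp_pos"]),1),"turn",np.round(best,1),"j",np.round(s["joint_pos"],2))
E
python3 - <<'E'
from h import *
c=manip.capture("top")
P=lambda u,v,z:cast(c,(260+u/3.75,160+v/3.75),z)[:2]
F=[(-46,30),(-125,30),(-125,-30),(58,-30.5),(20,10)]
W=[P(388,410,18),P(515,525,18),P(603,450,18),P(305,135,63),P(300,288,23)]
yaw,t,r=fit(F,W);print("fixture",yaw,t,r)
M=lambda p:np.array([[np.cos(yaw),-np.sin(yaw)],[np.sin(yaw),np.cos(yaw)]])@p+t
for p,z in(((85,0),34),((58,-30.5),63)):print(p,M(np.array(p)))
Mi=lambda w:np.array([[np.cos(yaw),np.sin(yaw)],[-np.sin(yaw),np.cos(yaw)]])@(w-t)
for n,u,v,z in(("shankR",433,322,38),("shankL",404,350,38),("insert",617,510,42),("barA",262,105,63),("barB",350,178,63),("headL",598,525,40),("headR",632,488,40),("stopFL",180,200,34)):print(n,Mi(P(u,v,z)).round(1))
b=P(262,105,63)-P(350,178,63);print("bar yaw",np.arctan2(b[1],b[0]),np.linalg.norm(b))
tl=P(433,322,38)/2+P(404,350,38)/2;print("shank end",tl)
E
```

```text
fixture 0.8373963694870112 [525.04587647 320.77628992] [[-2.3  2.8]
 [-5.5 -0. ]
 [ 5.3 -1.1]
 [-0.8 -0.4]
 [ 3.3 -1.4]]
(85, 0) [581.9448201  383.92302549]
(58, -30.5) [586.52957254 343.44797089]
shankR [-35.4 -12.7]
shankL [-34.4   5.2]
insert [-147.4   -4.9]
barA [ 81.5 -28. ]
barB [ 31.7 -30. ]
headL [-145.9    5.1]
headR [-146.1  -16.8]
stopFL [83.7 22.4]
bar yaw 0.8773182742601245 49.82888556205396
shank end [504.45876731 292.32766964]
```

Run:
```python
from h import *
yaw,t=0.84,np.array([525,320.8]);M=np.array([[np.cos(yaw),-np.sin(yaw)],[np.sin(yaw),np.cos(yaw)]])
p=M@[-100,-4]+t;print(p);delta([*p,190],yaw+np.pi/2)
s=manip.read_state();print(R.from_quat(s["tcp_rot"]).as_matrix().round(2))
```

```text
[461.2322899 243.6658367]
tcp [189.5 516.2 230.8] shift mm(tool) [-349.  -162.1   40.9] turn [ -0.1  -0.  -68.3] j [1.22 0.09 0.18 1.66 0.   1.57]
[[-0.94  0.34 -0.  ]
 [ 0.34  0.94 -0.  ]
 [ 0.   -0.   -1.  ]]
```

```bash
python3 -m handwheel '[[[-0.035,-0.016,0.004],[0,0,0],1],[[-0.035,-0.016,0.004],[0,0,0],1],[[-0.035,-0.016,0.004],[0,0,0],1],[[-0.035,-0.016,0.004],[0,0,0],1],[[-0.035,-0.016,0.004],[0,0,0],1],[[-0.035,-0.016,0.004],[0,0,0],1],[[-0.035,-0.016,0.004],[0,0,0],1],[[-0.035,-0.016,0.004],[0,0,0],1],[[-0.035,-0.016,0.004],[0,0,0],1],[[-0.034,-0.018,0.005],[0,0,0],1]]'
python3 -m handwheel '[[[0,0,0],[0,0,-9.8],1],[[0,0,0],[0,0,-9.8],1],[[0,0,0],[0,0,-9.8],1],[[0,0,0],[0,0,-9.8],1],[[0,0,0],[0,0,-9.8],1],[[0,0,0],[0,0,-9.8],1],[[0,0,0],[0,0,-9.5],1],[[0,0,0],[0,0,0],1]]'
python3 - <<'E'
from h import *
c=manip.capture("wrist");cv2.imwrite("pics/w1.png",c["pixels"])
s=manip.read_state();print(s["tcp_pos"],s["joint_pos"],np.round(c["view"],3).tolist(),c["intrinsics"])
np.savez("w1.npz",**{k:c[k] for k in c})
E
```

```text
clock: 1.4
tcp_pos: [462.1, 243.0, 189.9]
tcp_rot: [0.175, 0.985, -0.0, -0.0]
force: [0.7, 0.4, 0.0]
grip_width: 85.5
finger_force: 0.0
clock: 2.4
tcp_pos: [461.2, 243.9, 190.1]
tcp_rot: [-0.407, 0.913, -0.0, -0.0]
force: [0.3, -0.4, 0.9]
grip_width: 85.4
finger_force: 0.0
[461.24149813 243.93372584 190.10339461] [ 4.86475254e-01  8.01078126e-03  1.42127083e-02  1.57736658e+00
 -8.18863425e-06 -3.50194762e-01] [[-0.744, 0.668, 0.0, 179.571], [0.639, 0.711, 0.294, -494.48], [0.196, 0.219, -0.956, 196.073], [0.0, 0.0, 0.0, 1.0]] [[410.14526409   0.         323.77539122]
 [  0.         410.14526409 237.67625161]
 [  0.           0.           1.        ]]
```

View pics/w1.png

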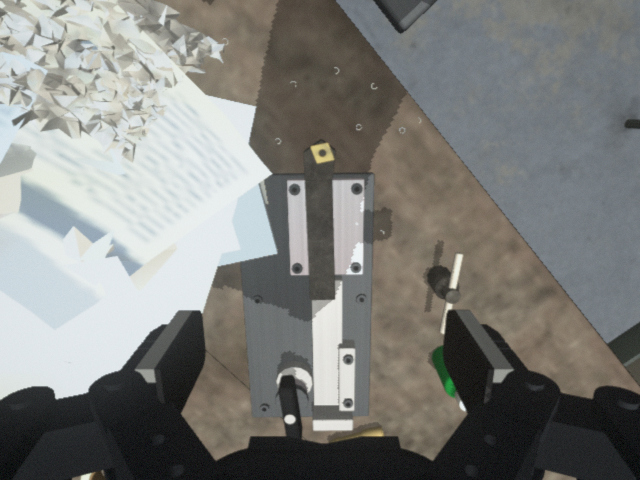

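Wrist view: the tool is along column ≈320 (insert (321,152), shank end (323,299)), the rest corners are (288,180), (368,179), (365,275) and (289,275), the fence is at (338..354, 348..410), and the stop is at row ≈420. I'll take subpixel edges from row profiles.

Run:
```python
from h import *
c=dict(np.load("w1.npz"));g=cv2.GaussianBlur(cv2.cvtColor(c["pixels"],6),(3,3),0).astype(float)
def edges(row,a,b,n=8,th=12):
    d=np.diff(g[row-1:row+2].mean(0))[a:b];o=[]
    for i in range(1,len(d)-1):
        if abs(d[i])>th and abs(d[i])>=abs(d[i-1]) and abs(d[i])>abs(d[i+1]):o.append((a+i+.5,int(d[i])))
    return o
for r in(200,215,230,245,260):print(r,edges(r,275,385))
for r in(320,335):print(r,edges(r,295,360))
for r in(365,380,395):print(r,edges(r,300,380))
gT=g.T.copy();g0=g;g=gT
for col in(297,350):print("col",col,edges(col,165,290))
for col in(318,328):print("col",col,edges(col,130,180),edges(col,285,312),edges(col,405,445))
```

```text
200 [(287.5, 38), (305.5, -43), (332.5, 46), (363.5, -34)]
215 [(287.5, 41), (305.5, -44), (332.5, 51), (363.5, -38)]
230 [(288.5, 40), (306.5, -41), (333.5, 43), (362.5, -38), (379.5, 13)]
245 [(288.5, 39), (307.5, -37), (333.5, 42), (355.5, 16), (362.5, -45)]
260 [(289.5, 41), (307.5, -40), (333.5, 38), (350.5, 18), (362.5, -45)]
320 [(311.5, 51), (341.5, -42)]
335 [(312.5, 41), (341.5, -41)]
365 [(312.5, 49), (336.5, -20), (339.5, 23), (354.5, -39)]
380 [(302.5, 21), (310.5, -30), (313.5, 35), (337.5, -19), (339.5, 20), (354.5, -37)]
395 [(307.5, 13), (313.5, 45), (337.5, -18), (339.5, 17), (353.5, -38)]
col 297 [(179.5, 36), (184.5, -33), (194.5, 33), (262.5, -43), (272.5, 33), (275.5, -29)]
col 350 [(179.5, 35), (268.5, 16), (274.5, -43)]
col 318 [(144.5, 43), (150.5, -16), (155.5, 18), (162.5, -41)] [(299.5, 38)] [(419.5, 48), (430.5, -43), (442.5, -33)]
col 328 [(142.5, 23), (160.5, -43)] [(299.5, 35), (302.5, 20)] [(419.5, 47), (430.5, -37), (442.5, -24)]
```

Run:
```python
from h import *
c=dict(np.load("w1.npz"));C=lambda u,v,z:cast(c,(u,v),z)[:2]
rows=(200,215,230,245,260)
O=[(C(u,v,18),1,-30) for u,v in zip((287.5,287.7,288.3,288.8,289.4),rows)]+[(C(u,v,18),1,30) for u,v in zip((363.5,363.3,362.9,362.6,362.3),rows)]
O+=[(C(311.5,320,15),1,-13),(C(312.2,335,15),1,-13),(C(341.5,320,15),1,13),(C(341.3,335,15),1,13)]
O+=[(C(297,179.5,18),0,-125),(C(350,179.5,18),0,-125),(C(297,275.5,18),0,-46),(C(350,274.7,18),0,-46),(C(323,419.5,34),0,85)]
def inv(q,w):
    co,s=np.cos(q[0]),np.sin(q[0]);return np.array([[co,s],[-s,co]])@(w-q[1:])
r=lambda q:[inv(q,w)[a]-v for w,a,v in O]
q=least_squares(r,[.84,525,320]).x;print("fix",q,np.round(r(q),1))
L=[inv(q,C(u,v,38)) for u,v in((305.3,200),(305.8,215),(306.5,230),(307.2,245),(307.6,260))]
Rr=[inv(q,C(u,v,38)) for u,v in((332.3,200),(332.6,215),(333,230),(333.3,245),(333.6,260))]
print(np.round(L,1).tolist(),np.round(Rr,1).tolist(),"front",inv(q,C(320,299.5,38)))
for z in(23,):print("fence",inv(q,C(339.5,380,z)))
print("handle top centre",inv(q,C(290,419,63)))
np.save("fix.npy",q)
mid=(np.array(L)+np.array(Rr))/2;a,b=np.polyfit(mid[:,0],mid[:,1],1);print("tool yaw rel",a, "y at -105",a*-105+b)
co,s=np.cos(q[0]),np.sin(q[0]);p=np.array([[co,-s],[s,co]])@[-112,a*-112+b]+q[1:]
delta([*p,22],q[0]+np.arctan(a)+np.pi/2)
```

```text
fix [  0.84923393 526.14387834 320.33596101] [ 0.4  0.2  0.2  0.1  0.2 -0.2 -0.2 -0.3 -0.3 -0.3  0.   0.4 -0.1 -0.2
 -0.2  0.2  0.3  0.  -0.3]
[[-113.3, -14.7], [-102.0, -14.6], [-90.5, -14.3], [-78.7, -14.1], [-66.6, -14.1]] [[-113.1, 5.0], [-101.8, 5.2], [-90.3, 5.5], [-78.5, 5.6], [-66.4, 5.8]] front [-33.37851616  -5.01606248]
fence [52.11522365 10.96616349]
handle top centre [ 58.74408214 -29.91377112]
tool yaw rel 0.016286933365427678 y at -105 -4.706337808932119
tcp [461.2 243.9 190.1] shift mm(tool) [ 11.7  -3.2 168.1] turn [ 0.  -0.  -1.7] j [ 0.49  0.01  0.01  1.58 -0.   -0.35]
```

```bash
python3 -m handwheel '[[[0.0117,-0.0032,0.01],[0,0,0],0.5],[[0,0,0.02],[0,0,-1.7],0.5],[[0,0,0.025],[0,0,0],0.5],[[0,0,0.025],[0,0,0],0.5],[[0,0,0.025],[0,0,0],0.5],[[0,0,0.025],[0,0,0],0.5],[[0,0,0.02],[0,0,0],0.5],[[0,0,0.012],[0,0,0],0.5],[[0,0,0.007],[0,0,0],0.5],[[0,0,0],[0,0,0],0.5]]'
python3 -m handwheel '[[[0,0,0],[0,0,0],0.3],[[0,0,0],[0,0,0],0.1],[[0,0,0],[0,0,0],0],[[0,0,0],[0,0,0],0],[[0,0,0],[0,0,0],0],[[0,0,0],[0,0,0],0]]'
python3 - <<'E'
from h import *
q=np.load("fix.npy")
co,s=np.cos(q[0]),np.sin(q[0]);M=np.array([[co,-s],[s,co]])
print("tcp in fixture",M.T@(manip.read_state()["tcp_pos"][:2]-q[1:]))
c=manip.capture("wrist");cv2.imwrite("pics/w2.png",c["pixels"])
E
```

```text
clock: 3.7
tcp_pos: [455.9, 233.1, 21.3]
tcp_rot: [-0.421, 0.907, -0.0, -0.0]
force: [-0.6, 0.1, -0.6]
grip_width: 42.7
finger_force: 0.0
clock: 4.45
tcp_pos: [456.4, 233.3, 22.3]
tcp_rot: [-0.421, 0.907, -0.0, 0.001]
force: [-1.4, 0.0, 6.3]
grip_width: 18.4
finger_force: 60.2
tcp in fixture [-111.367351     -5.15378851]
```

View pics/w2.png

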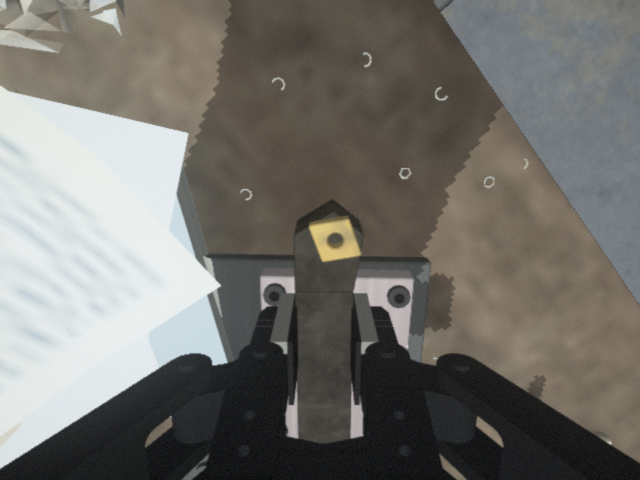

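Wrist view: the shank is between the pads (columns ≈296–356) and straight in the grip, with the insert at (335,240).

```bash
cat >> h.py <<'E'
q=np.load("fix.npy");co,si=np.cos(q[0]),np.sin(q[0]);M=np.array([[co,-si],[si,co]])
def fx(p):return M.T@(np.array(p)[:2]-q[1:])
def wx(p):return M@np.array(p)+q[1:]
def st():
    s=manip.read_state();y=R.from_quat(s["tcp_rot"]).as_matrix()[:2,1]
    print("fix",fx(s["tcp_pos"]).round(2),"z",s["tcp_pos"][2].round(1),"F fix",(M.T@s["force"][:2]).round(1),s["force"][2].round(1),"M",s["moment"].round(2),"w",round(s["grip_width"],1),"yaw rel",np.degrees(np.arctan2(y[1],y[0])-q[0]).round(2),"t",s["clock"])
E
python3 - <<'E'
from h import *
st();delta([*wx((-111.4,-0.5)),23],q[0]+np.pi/2);delta([*wx((0,-0.5)),23],q[0]+np.pi/2)
E
```

```text
fix [-111.37   -5.14] z 22.3 F fix [-1.6 -0.2] 6.1 M [-0.18  0.16 -0.04] w 18.4 yaw rel 91.18 t 4.5
tcp [456.4 233.3  22.3] shift mm(tool) [-0.1  4.6 -0.7] turn [-0.   0.1  1.2] j [ 0.47  0.02 -0.3   1.25 -0.   -0.4 ]
tcp [456.4 233.3  22.3] shift mm(tool) [-111.4    2.3   -0.6] turn [-0.   0.1  1.2] j [ 0.47  0.02 -0.3   1.25 -0.   -0.4 ]
```

```bash
python3 -m handwheel '[[[0,0.0023,-0.0005],[0,0,0.6],0],[[0,0.0023,0],[0,0,0.6],0],[[-0.008,0,0],[0,0,0],0],[[-0.012,0,0],[0,0,0],0],[[-0.012,0,0],[0,0,0],0],[[-0.012,0,0],[0,0,0],0],[[-0.006,0,0],[0,0,0],0],[[0,0,0],[0,0,0],0]]'; python3 -c "from h import *;st()"
```

```text
clock: 5.5
tcp_pos: [485.3, 274.0, 22.3]
tcp_rot: [-0.412, 0.911, 0.0, -0.0]
force: [-1.7, -1.4, 6.9]
grip_width: 18.5
finger_force: 60.5
fix [-61.75   0.07] z 22.3 F fix [-2.1  0.3] 6.9 M [-0.32  0.26  0.01] w 18.5 yaw rel 89.99 t 5.5
```

```bash
python3 -m handwheel '[[[-0.002,-0.0006,0],[0,0,0],0],[[-0.008,0,0],[0,0,0],0],[[-0.01,0,0],[0,0,0],0],[[-0.01,0,0],[0,0,0],0],[[-0.01,0,0],[0,0,0],0],[[-0.01,0,0],[0,0,0],0],[[-0.008,0,0],[0,0,0],0],[[-0.005,0,0],[0,0,0],0],[[0,0,0],[0,0,0],0]]'
python3 - <<'E'
from h import *
st();c=manip.capture("wrist");cv2.imwrite("pics/w3.png",c["pixels"])
E
```

```text
clock: 6.62
tcp_pos: [527.2, 320.7, 20.8]
tcp_rot: [-0.412, 0.911, 0.0, -0.001]
force: [-0.6, -0.1, -3.7]
grip_width: 18.7
finger_force: 59.1
fix [ 0.96 -0.56] z 20.8 F fix [-0.5  0.4] -3.7 M [-0.05  0.01 -0.01] w 18.7 yaw rel 90.0 t 6.625
```

View pics/w3.png

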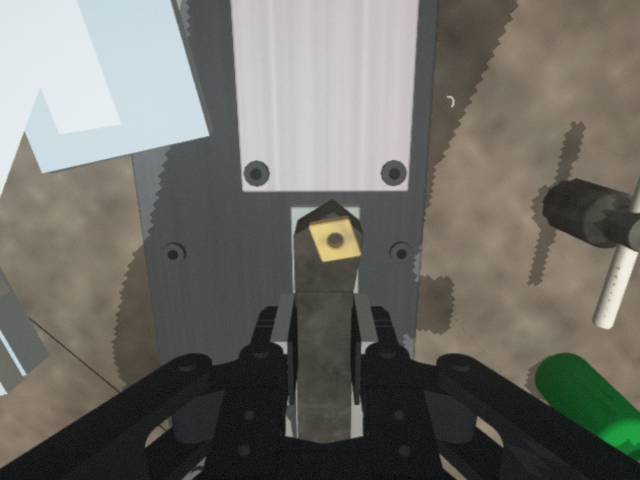

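The tail (332,203) is now past the rest's front edge (row 190) and the tool hangs free. Lower it, then push home.

```bash
python3 -m handwheel '[[[0,0,0.001],[0,0,0],0],[[0,0,0.0007],[0,0,0],0],[[-0.002,0,0],[0,0,0],0],[[-0.002,0,0],[0,0,0],0],[[0,0,0],[0,0,0],0]]'; python3 -c "from h import *;st()"
```

```text
clock: 7.3
tcp_pos: [530.3, 323.7, 20.1]
tcp_rot: [-0.412, 0.911, 0.0, 0.0]
force: [-0.7, 0.5, -3.2]
grip_width: 18.3
finger_force: 59.1
fix [ 5.25 -0.9 ] z 20.1 F fix [-0.1  0.8] -3.2 M [-0.02  0.04 -0.02] w 18.3 yaw rel 89.99 t 7.3
```

```bash
python3 -m handwheel '[[[0,0,0.0007],[0,0,0],0],[[0,0,0.0007],[0,0,0],0],[[0,0,0],[0,0,0],0]]'; python3 -c "from h import *;st()"; python3 -m handwheel '[[[-0.001,0,0],[0,0,0],0],[[-0.001,0,0],[0,0,0],0],[[0,0,0],[0,0,0],0]]'; python3 -c "from h import *;st()"
```

```text
clock: 7.68
tcp_pos: [530.2, 323.6, 19.3]
tcp_rot: [-0.412, 0.911, 0.0, 0.0]
force: [-2.7, -2.1, 4.0]
grip_width: 18.5
finger_force: 59.9
fix [ 5.08 -0.9 ] z 19.3 F fix [-3.3  0.6] 4.0 M [-0.29  0.52  0.04] w 18.5 yaw rel 89.99 t 7.675
clock: 8.05
tcp_pos: [531.2, 324.5, 19.3]
tcp_rot: [-0.412, 0.911, -0.0, -0.0]
force: [-5.0, -4.5, 7.0]
grip_width: 18.3
finger_force: 60.4
fix [ 6.46 -1.08] z 19.3 F fix [-6.7  0.8] 7.0 M [-1.04  1.08  0.  ] w 18.3 yaw rel 89.97 t 8.05
```

```bash
python3 -m handwheel '[[[-0.001,0,0],[0,0,0],0],[[0,0,0],[0,0,0],0]]'; python3 -c "from h import *;st()"; python3 -m handwheel '[[[-0.001,0,0],[0,0,0],0],[[0,0,0],[0,0,0],0]]'; python3 -c "from h import *;st()"
```

```text
clock: 8.3
tcp_pos: [531.2, 324.5, 19.3]
tcp_rot: [-0.412, 0.911, -0.001, -0.001]
force: [-9.9, -9.6, 10.5]
grip_width: 18.2
finger_force: 60.9
fix [ 6.47 -1.04] z 19.3 F fix [-13.8   1.1] 10.5 M [-1.78  1.8  -0.02] w 18.2 yaw rel 89.96 t 8.3
clock: 8.55
tcp_pos: [531.2, 324.5, 19.3]
tcp_rot: [-0.412, 0.911, -0.001, -0.002]
force: [-13.7, -13.3, 14.1]
grip_width: 18.5
finger_force: 61.3
fix [ 6.49 -1.05] z 19.3 F fix [-19.    1.5] 14.1 M [-2.53  2.48  0.08] w 18.5 yaw rel 89.95 t 8.55
```

```bash
python3 -m handwheel '[[[0,0.0008,0],[0,0,0],0],[[0,0,0],[0,0,0],0]]'; python3 -c "from h import *;st()"; python3 -m handwheel '[[[0.001,0,-0.0005],[0,0,0],0],[[0.001,0,-0.0005],[0,0,0],0],[[0,0,0],[0,0,0],0]]'; python3 -c "from h import *;st()"
```

```text
clock: 8.8
tcp_pos: [531.2, 324.6, 19.3]
tcp_rot: [-0.411, 0.911, -0.002, -0.002]
force: [-9.5, -15.8, 13.7]
grip_width: 18.7
finger_force: 61.2
fix [ 6.52 -1.  ] z 19.3 F fix [-18.1  -3.3] 13.7 M [-3.01  1.85  0.07] w 18.7 yaw rel 89.92 t 8.8
clock: 9.18
tcp_pos: [530.8, 324.8, 19.3]
tcp_rot: [-0.412, 0.911, -0.001, -0.0]
force: [-0.8, -5.8, -0.1]
grip_width: 18.6
finger_force: 59.6
fix [ 6.44 -0.54] z 19.3 F fix [-4.9 -3.2] -0.1 M [-1.16  0.2  -0.11] w 18.6 yaw rel 89.95 t 9.175
```

```bash
python3 -m handwheel '[[[0,0,0],[0,0,0],0.2],[[0,0,0],[0,0,0],0.4],[[0,0,0],[0,0,0],0.5],[[0,0,0],[0,0,0],0.5],[[0,0,-0.01],[0,0,0],0.5],[[0,0,-0.03],[0,0,0],0.5],[[0,0,-0.04],[0,0,0],0.5],[[0,0,-0.04],[0,0,0],0.5],[[0.03,0,-0.03],[0,0,0],0.5],[[0,0,0],[0,0,0],0.5]]'
python3 - <<'E'
from h import *
st();c=manip.capture("wrist");cv2.imwrite("pics/w4.png",c["pixels"]);np.savez("w4.npz",**c)
E
```

```text
clock: 10.42
tcp_pos: [511.5, 302.9, 173.9]
tcp_rot: [-0.412, 0.911, 0.0, 0.003]
force: [0.7, 0.2, -0.8]
grip_width: 42.8
finger_force: 0.0
fix [-22.77  -0.46] z 173.9 F fix [ 0.6 -0.3] -0.8 M [ 0.06 -0.05 -0.01] w 42.8 yaw rel 89.96 t 10.425
```

View pics/w4.png

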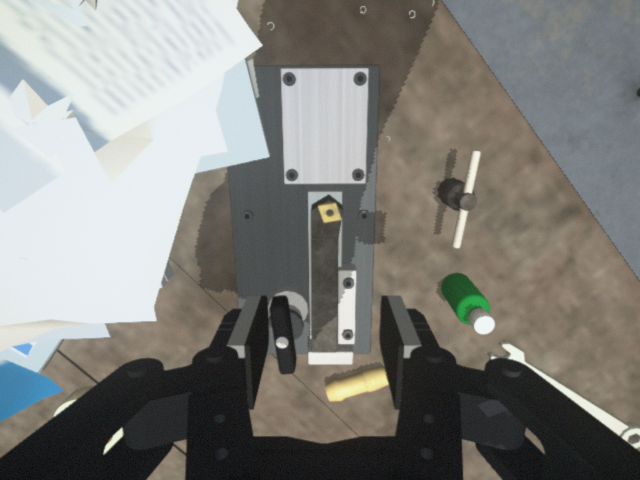

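Wrist view: the shank end is flush at the stop (row ≈352, columns 310–338). The handle bar runs from (280,297) to (286,372). Next I measure its angle.

Run:
```python
from h import *
c=dict(np.load("w4.npz"));g=cv2.cvtColor(c["pixels"],6)
m=np.zeros_like(g);m[290:380,268:300]=(g[290:380,268:300]<35)*255
cs=max(cv2.findContours(m,0,1)[0],key=cv2.contourArea);print(cv2.contourArea(cs),cv2.boundingRect(cs))
P=np.array([fx(cast(c,p[0],58)) for p in cs],np.float32)
print(cv2.minAreaRect(P));v=cv2.fitLine(np.array([fx(cast(c,(x,y),58)) for y,x in np.argwhere(m>0)],np.float32),2,0,.01,.01).ravel();print(v,np.degrees(np.arctan2(v[1],v[0])))
print("expected centre px",proj(c,[*wx((58,-30.5)),63]), "end of tool x:",fx(cast(c,(325,352),35)), fx(cast(c,(316,255),35)),fx(cast(c,(338,255),35)))
rel=np.arctan2(v[1],v[0])
delta([*wx((58,-30.5)),110],q[0]+rel+np.pi/2);delta([*wx((58,-30.5)),110],q[0]+np.pi/2)
```

```text
280.0 (271, 297, 24, 60)
((49.389217376708984, -29.20136260986328), (48.17421340942383, 12.024818420410156), 8.708285331726074)
[  0.97847867   0.206348    41.89598    -28.4407    ] 11.908421
expected centre px [280.96165808 341.9974666 ] end of tool x: [84.25985445  0.48778334] [ 3.14160714 -6.04490127] [3.14950666 9.9723299 ]
tcp [511.5 303.2 171.8] shift mm(tool) [-80.4 -30.1  62.1] turn [ -0.1   0.2 -11.9] j [ 0.54  0.18  0.16  1.55  0.   -0.31]
tcp [511.5 303.2 171.8] shift mm(tool) [-80.4 -30.1  62.1] turn [-0.1  0.2 -0. ] j [ 0.54  0.18  0.16  1.55  0.   -0.31]
```

Run:
```python
from h import *
c=dict(np.load("w4.npz"))
for d in(0,5,10,15):
    a=np.radians(d);e=28*np.array([np.cos(a),np.sin(a)]);print(d,proj(c,[*wx(e+(58,-30.5)),63]).round(1),proj(c,[*wx((58,-30.5)-e),63]).round(1))
cv2.imwrite("pics/c5.png",cv2.resize(c["pixels"][280:385,250:350],None,fx=5,fy=5,interpolation=2))
```

```text
0 [282.2 376. ] [279.6 306. ]
5 [285.6 375.8] [276.1 306.1]
10 [288.9 375.5] [272.5 306.6]
15 [292.2 374.8] [269.1 307.3]
```

View pics/c5.png

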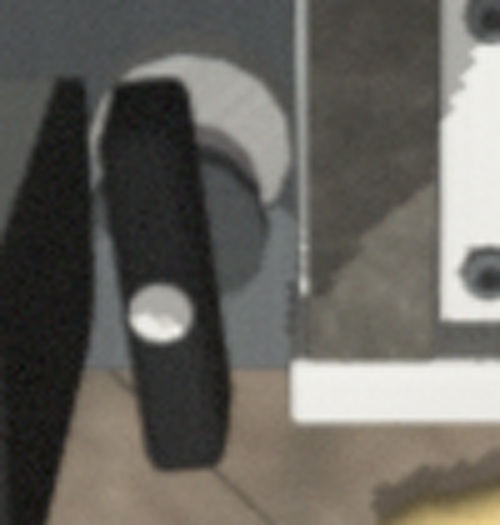

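The bar's top axis is tilted about +6° from the fixture's x, and its dot is at (282,342), as predicted.

```bash
python3 -m handwheel '[[[-0.027,-0.01,0],[0,0,0],0.5],[[-0.027,-0.01,0],[0,0,0],0.5],[[-0.0264,-0.0101,0],[0,0,0],0.5],[[0,0,0.02],[0,0,-5.5],0.5],[[0,0,0.03],[0,0,0],0.5],[[0,0,0.03],[0,0,0],0.5],[[0,0,0.025],[0,0,0],0.5],[[0,0,0.015],[0,0,0],0.5],[[0,0,0.006],[0,0,0],0.5],[[0,0,0],[0,0,0],0.5]]'; python3 -c "from h import *;st();print(manip.read_state()['joint_pos'])"
```

```text
clock: 11.72
tcp_pos: [586.9, 343.6, 43.8]
tcp_rot: [-0.455, 0.89, -0.0, 0.0]
force: [-0.4, 0.3, 0.8]
grip_width: 42.8
finger_force: 0.0
fix [ 57.61 -30.21] z 43.8 F fix [-0.   0.5] 0.8 M [-0.02 -0.   -0.01] w 42.8 yaw rel 95.49 t 11.725
[ 5.29714424e-01  4.04101077e-01  1.93422382e-01  1.36007000e+00
 -9.22288758e-06 -4.15291592e-01]
```

```bash
python3 -m handwheel '[[[-0.0004,-0.0003,-0.0022],[0,0,0],0.4],[[0,0,0],[0,0,0],0.2],[[0,0,0],[0,0,0],0.1],[[0,0,0],[0,0,0],0],[[0,0,0],[0,0,0],0],[[0,0,0],[0,0,0],0],[[0,0,0],[0,0,0],0]]'
python3 - <<'E'
from h import *
st()
E
```

```text
clock: 12.6
tcp_pos: [587.5, 344.0, 47.1]
tcp_rot: [-0.455, 0.89, 0.0, 0.001]
force: [-3.0, 0.6, 5.1]
grip_width: 9.9
finger_force: 59.0
fix [ 58.34 -30.42] z 47.1 F fix [-1.5  2.6] 5.1 M [0.08 0.35 0.06] w 9.9 yaw rel 95.5 t 12.6
```

```bash
python3 -m handwheel '[[[0,0,0],[0,0,4],0],[[0,0,0],[0,0,5],0],[[0,0,0],[0,0,5],0]]'; python3 -c "from h import *;st()";python3 -m handwheel '[[[0,0,0],[0,0,4],0],[[0,0,0],[0,0,4],0]]'; python3 -c "from h import *;st()"
```

```text
clock: 12.98
tcp_pos: [587.6, 343.9, 47.1]
tcp_rot: [-0.342, 0.94, 0.0, 0.001]
force: [-0.9, 0.2, 5.9]
grip_width: 10.3
finger_force: 59.1
fix [ 58.33 -30.56] z 47.1 F fix [-0.5  0.8] 5.9 M [-0.03  0.23  0.09] w 10.3 yaw rel 81.33 t 12.975
clock: 13.22
tcp_pos: [587.6, 343.9, 47.1]
tcp_rot: [-0.276, 0.961, 0.0, 0.001]
force: [-0.8, -0.5, 6.0]
grip_width: 10.8
finger_force: 59.1
fix [ 58.29 -30.61] z 47.1 F fix [-0.9  0.3] 6.0 M [-0.1   0.22  0.09] w 10.8 yaw rel 73.36 t 13.225
```

```bash
python3 -m handwheel '[[[0,0,0],[0,0,3],0]]'; python3 -c "from h import *;st()";python3 -m handwheel '[[[0,0,0],[0,0,3],0]]'; python3 -c "from h import *;st()"
```

```text
clock: 13.35
tcp_pos: [587.7, 343.8, 47.0]
tcp_rot: [-0.251, 0.968, 0.0, 0.001]
force: [-1.8, -0.3, 5.3]
grip_width: 10.7
finger_force: 59.1
fix [ 58.3  -30.67] z 47.0 F fix [-1.4  1.1] 5.3 M [-0.1   0.18  0.11] w 10.7 yaw rel 70.38 t 13.35
clock: 13.48
tcp_pos: [587.7, 343.8, 47.0]
tcp_rot: [-0.225, 0.974, 0.0, 0.001]
force: [0.0, -1.3, 6.0]
grip_width: 10.7
finger_force: 59.1
fix [ 58.28 -30.67] z 47.0 F fix [-0.9 -0.9] 6.0 M [-0.15  0.16  0.11] w 10.7 yaw rel 67.39 t 13.475
```

Mz is steady at about 0.1, so the cam is still turning freely after 28°.

```bash
python3 -m handwheel '[[[0,0,0],[0,0,3],0]]'; python3 -c "from h import *;st()";python3 -m handwheel '[[[0,0,0],[0,0,3],0]]'; python3 -c "from h import *;st()";python3 -m handwheel '[[[0,0,0],[0,0,3],0]]'; python3 -c "from h import *;st()"
```

```text
clock: 13.6
tcp_pos: [587.7, 343.8, 47.1]
tcp_rot: [-0.2, 0.98, 0.0, 0.001]
force: [-1.1, -1.2, 5.7]
grip_width: 10.4
finger_force: 59.1
fix [ 58.26 -30.74] z 47.1 F fix [-1.6  0. ] 5.7 M [-0.25  0.12  0.19] w 10.4 yaw rel 64.39 t 13.6
clock: 13.72
tcp_pos: [587.8, 343.7, 47.1]
tcp_rot: [-0.174, 0.985, 0.0, 0.001]
force: [-0.2, -1.6, 6.5]
grip_width: 10.8
finger_force: 59.1
fix [ 58.23 -30.84] z 47.1 F fix [-1.4 -0.9] 6.5 M [-0.3   0.09  0.3 ] w 10.8 yaw rel 61.4 t 13.725
clock: 13.85
tcp_pos: [587.8, 343.6, 47.0]
tcp_rot: [-0.148, 0.989, 0.0, 0.001]
force: [0.3, -2.1, 5.3]
grip_width: 10.3
finger_force: 59.1
fix [ 58.18 -30.88] z 47.0 F fix [-1.4 -1.6] 5.3 M [-0.26  0.08  0.33] w 10.3 yaw rel 58.4 t 13.85
```

```bash
python3 -m handwheel '[[[0,0,0],[0,0,3],0]]'; python3 -c "from h import *;st()";python3 -m handwheel '[[[0,0,0],[0,0,3],0]]'; python3 -c "from h import *;st()"
```

```text
clock: 13.98
tcp_pos: [587.7, 343.6, 47.1]
tcp_rot: [-0.122, 0.992, 0.0, 0.001]
force: [0.1, -1.3, 6.8]
grip_width: 10.6
finger_force: 59.1
fix [ 58.16 -30.88] z 47.1 F fix [-0.9 -0.9] 6.8 M [-0.36  0.09  0.31] w 10.6 yaw rel 55.4 t 13.975
clock: 14.1
tcp_pos: [587.8, 343.6, 47.1]
tcp_rot: [-0.096, 0.995, 0.0, 0.001]
force: [-0.6, -1.3, 6.3]
grip_width: 10.5
finger_force: 59.2
fix [ 58.17 -30.9 ] z 47.1 F fix [-1.4 -0.4] 6.3 M [-0.41  0.08  0.28] w 10.5 yaw rel 52.4 t 14.1
```

Mz has plateaued at 0.3 N m over the last 9°, so the handle has slipped about 0.16 rad. Stop turning and let go.

```bash
python3 -m handwheel '[[[0,0,0],[0,0,0],0.2],[[0,0,0],[0,0,0],0.4],[[0,0,0],[0,0,0],0.5],[[0,0,0],[0,0,0],0.5],[[0,0,-0.01],[0,0,0],0.5],[[0,0,-0.03],[0,0,0],0.5],[[0,0,-0.03],[0,0,0],0.5],[[0,0,-0.04],[0,0,0],0.5],[[0,0,-0.02],[0,0,0],0.5],[[0,0,0],[0,0,0],0.5]]'
python3 -m handwheel '[[[0.05,0,0],[0,0,0],0.5],[[0.05,0,0],[0,0,0],0.5],[[0,0,0],[0,0,0],0.5],[[0,0,0],[0,0,0],0.5]]'
python3 - <<'E'
from h import *
st();c=manip.capture("wrist");a=c["pixels"]
o=cv2.resize(a,None,fx=.6,fy=.6,interpolation=3);u,v=proj(c,[*wx((58,-30.5)),50]).astype(int);print(u,v)
u,v=np.clip(u,65,575),np.clip(v,65,415)
b=cv2.resize(a[v-65:v+65,u-65:u+65],(400,400),interpolation=2)
w=np.zeros((400,784,3),np.uint8);w[:288,:384]=o;w[:,384:]=b;cv2.imwrite("pics/w6.png",w)
E
```

```text
clock: 15.35
tcp_pos: [588.0, 344.1, 178.4]
tcp_rot: [-0.097, 0.995, 0.001, 0.002]
force: [0.1, -0.4, -0.8]
grip_width: 42.5
finger_force: 0.0
clock: 15.85
tcp_pos: [489.3, 324.4, 175.5]
tcp_rot: [-0.097, 0.995, 0.0, 0.0]
force: [-0.3, 0.3, -0.5]
grip_width: 42.6
finger_force: 0.0
fix [-21.29  30.39] z 175.5 F fix [0.1 0.5] -0.5 M [ 0.02  0.02 -0.05] w 42.6 yaw rel 52.51 t 15.85
323 355
```

View pics/w6.png

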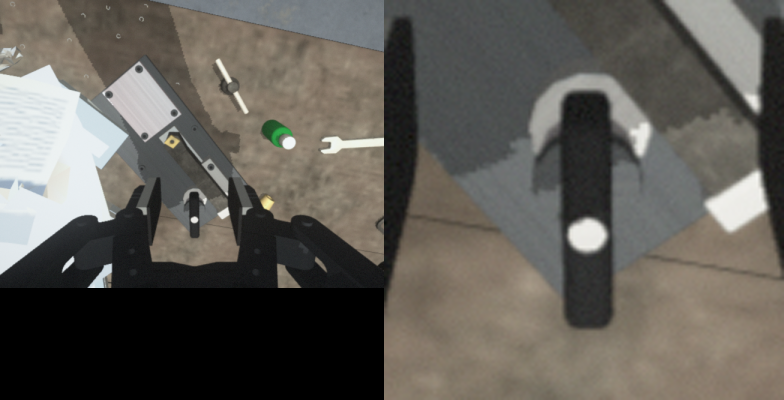

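The handle is free of the gripper and the tool still sits flush at the stop. The torque plateau confirms the slip, so I'm handing in.

```bash
python3 -c "from rig import manip;print(manip.hand_in())"
```

```text
the job is handed in; nothing more can be done
None
```

The tool is home against the stop and clamped. The handle slipped about 0.16 rad, judged from a steady 0.3 N m because the nibs could not be made out in the image. I let go, left the bystanders untouched, and handed the job in at about 16 s.

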